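# Select the densitometer's filter and take a reading

### The job

Take a density reading of the negative lying in its carrier on the densitometer's stage. First push the tabs of the filter wheel to step it round, either way, until it has clicked in with the three-dot tab at the white pointer; only then press the reading head down firmly onto the carrier with a fingertip and finish while still holding it down. Lift nothing, do not shift the carrier, and leave the things lying about alone.

Things in the scene. Friction and masses are not known exactly. Their poses are not given: they have to be found in the camera images.
- densitometer: Grey bench densitometer, fixed. Origin on the worktop under it; +x to its rear, +y to its left, z up. Housing x -120..150, y -105..45 mm, deck 58 mm up; arm mount at the rear (x 77..147, to 102 mm high), readout panel on the right rear. The filter wheel lies over a round tray (10 mm high, radius 114 mm) and sticks out of the housing's left side through a slot.
- wheel_axle (a point): Point on the fixed upright axle of the filter wheel, 46 mm above the worktop (level with the tops of the tabs); x -55, y 52 mm in the densitometer's frame. The wheel: a black disc 160 mm across, top 31 mm above the worktop, six stations 60 degrees apart, each with an upright tab on the rim and a row of white raised dots on the disc as its label.
- filter_wheel (a joint): Wheel angle (rad), growing counter-clockwise seen from above; 0 with the three-dot tab at the pointer. Turns endlessly both ways (6.283 is the same station). Tab labels counter-clockwise from the three-dot tab: 3, 2, 1, none, 5, 4 dots. A sprung roller clicks it in at each multiple of 1.047; past half way it snaps on to the next by itself. Takes about 4 to 5 N at a tab.
- three_dot_tab (a point): Middle of the top edge of the three-dot tab, 90 mm from the axle, turning with the wheel. All six tabs are aluminium, 6 mm thick, reaching radially from 74 to 100 mm off the axle and from 28 to 46 mm above the worktop. At a click three tabs stand clear of the housing: one at the pointer and one 60 degrees to either side.
- pointer (a point): Tip of the white triangle, set before a small black block on a tongue of the tray, that points at the axle from the instrument's left (+y); tip 103 mm from the axle and 21.5 mm above the worktop, block to 24 mm high and 128 mm from the axle: a fingertip 34 mm above the worktop passes over it.
- read_arm (a joint): Downward swing of the sprung reading arm (rad): 0 = up at rest, about 0.09 = its foot on the carrier. Hinged at the rear, at x 100 mm, 90 mm above the worktop; its round head, 37 mm across with a black rubber foot below, is 155 mm ahead of the hinge, straight over the carrier.
- press_pad (a point): Centre of the flat black rubber pad, 32 mm across, on top of the reading head, where a fingertip presses straight down; at rest 104.5 mm above the worktop. It goes down about 14 mm against a spring (3 N at first, 5 N at the bottom) until the foot meets the carrier; any more push bears on the carrier. A push of 10 to 15 N on the pad is good.
- negative_carrier: Flat metal negative carrier, 70 x 101 mm and 6 mm thick, with a black grip 18 mm wide and 9 mm thick at the front, lying loose on the stage between two low rails under the reading head; origin at the middle of its underside, 58 mm above the worktop; its +y axis points to the instrument's rear.
- loupe: Black film loupe, a cylinder 47 mm across and 42 mm high, standing on the worktop to the right; origin in the middle of its underside. To be left alone.
- film_can: Film can, 34 mm across and 56 mm high, standing on the worktop to the left of the instrument; origin in the middle of its underside. To be left alone.
- film_clip: Metal film clip, 22 x 52 x 12 mm, lying on the worktop to the right front; origin in the middle of its underside. To be left alone.

How it is judged:
On the way, in this order (a step that is already met when the one before it is completed fails the run):
1. the filter wheel is clicked in with the three-dot tab at the pointer, at rest, and the reading arm is still up ((value of joint filter_wheel between -0.1 and 0.1 rad or value of joint filter_wheel between 6.1832 and 6.3832 rad or value of joint filter_wheel between -6.3832 and -6.1832 rad) and value of joint read_arm below 0.03 rad and velocity of joint filter_wheel between -0.1 and 0.1 rad/s), for 0.2 s.
2. the reading head is pressed onto the carrier by the fingers ((value of joint filter_wheel between -0.1 and 0.1 rad or value of joint filter_wheel between 6.1832 and 6.3832 rad or value of joint filter_wheel between -6.3832 and -6.1832 rad) and value of joint read_arm above 0.07 rad and contact force between read_arm and negative_carrier above 2 N), for 0.2 s.
At the end, for the whole second after the job is handed in: The three-dot tab stands at the pointer (wheel within 0.1 rad of the station), and the fingers are pressing the reading head down (more than 3 N on the head, more than 2 N of it on the carrier, arm swung down more than 0.07 rad), with the carrier within 8 mm of where it lay (all of step 2 and contact force between the fingers and read_arm above 3 N and distance of negative_carrier from where it was at the start of the episode below 0.008 m); the arm keeps its last pose, push and grip.
It fails at once if the reading head is pressed down while the wheel is not at the three-dot station (value of joint read_arm above 0.06 rad and not (value of joint filter_wheel between -0.1 and 0.1 rad or value of joint filter_wheel between 6.1832 and 6.3832 rad or value of joint filter_wheel between -6.3832 and -6.1832 rad)).
It fails at once if the negative carrier is lifted or shifted by more than 8 mm (distance of negative_carrier from where it was at the start of the episode above 0.008 m).
It fails at once if the loupe is moved by more than 10 mm (distance of loupe from where it was at the start of the episode above 0.01 m).
It fails at once if the film can is moved by more than 10 mm (distance of film_can from where it was at the start of the episode above 0.01 m).
It fails at once if the film clip is moved by more than 10 mm (distance of film_clip from where it was at the start of the episode above 0.01 m).
It also fails if it takes over 58 s, if anything falls off the work surface, if the arm or the gripper's body presses on something with over 40 N, if the wrist force passes 120 N, or if a joint passes its speed limit or range.

### The arm

A 6-joint arm with a two-finger parallel gripper is mounted at the origin on a cart in front of the work surface, level with it; the furniture and walls round the work are solid. World frame = base frame: x ahead of the robot, y to its left, z up, the work surface at z = 0. Lengths are in m, angles in rad, forces in N, time in s.
With the tool pointing down it reaches from about 0.275 to 0.725 m from the base axis. Payload 5.6 kg.
Tool frame: the origin (TCP) lies on the centre line of the jaws, within the pads' length; the fingertips stand 17 mm ahead of it and the grasp point (between the pads) lies 2 mm behind it (bot.tip_reach is the distance from the TCP to the fingertips, in m); z points along the fingers, y is the line along which they close (so a half turn about z gives the same grasp; the last joint's range is limited). The gripper opens to 85 mm and grips with 20 to 120 N. Pads are 22 mm wide; open, the fingers measure 114 mm over their backs; the gripper's body (76 mm by 85 mm) begins 54 mm behind the grasp point. The pads swing forward as they close: fully open they stand 13 mm farther back than shut.
Start: joints at [1.511, 0.255, 0.108, 0, -1.424, -0.285], TCP at [0.186, 0.518, 0.228] pointing down, gripper open.
Joint ranges: [-2.95, 2.95], [-1.21, 1.97], [-1.09, 1.5], [-2.87, 1.71], [-2.94, -0.07], [-3.05, 3.05]. Speed limits (rad/s): [2.57, 2.57, 3.14, 3.14, 3.14, 3.14].

### API

Orientations are given as a unit quaternion [w, x, y, z].
In Python, from station import bot gives the robot as it stands.
- The arm moves only by the shell command python3 -m crank 'ROWS' [FORCE]. ROWS is text: rows parted by semicolons, each of 7 numbers parted by spaces: the finger opening in m, from 0 to 0.0854, then the shift along the tool's x, y, z in m, then the turn, a rotation vector about the tool's x, y, z in degrees. A call has exactly 5 rows; each row is the pose to reach, as a shift and turn from the pose commanded when the call began, along the tool's axes at that moment; what a row does not reach only later rows make up. A row lasts 1/10 s, in which the tool goes at most 50 mm and 8.59 degrees, less where a joint would pass 70% of its speed; a pose out of reach is approached as far as the arm can. A call with a gripper value outside its range is refused whole. The fingers move at their own pace and stop on an object; FORCE is the grip in N (left out, the last holds). Time passes only in rows, so rows that repeat a pose let the fingers close, or fill a call up. It gives the time, the measured TCP pose, the force, the opening and the grip force at its end, in the units of the state.
- bot.observe(): the state, without advancing time (a new reading comes with each control period).
- bot.capture(name): name is "scene" or "top"; returns a dict with "frame" (400x640x3 uint8, red, green, blue), "K" (3x3 intrinsics, pixels), "world_to_cam" (4x4, takes a point from world to camera coordinates). Camera axes: x right, y up, looking along -z (the intrinsics and any distortion apply to the point x, -y, -z); pixel columns grow to the right and rows downward; lengths in m; the calibration is good to about 2 mm. A picture is of the moment at which its call begins. There is no depth.
- bot.close_job(): hands the job in; it is judged then, once.
The state is a dict: "time_s": time; "qpos": joint angles; "qd": joint speeds; "joint_efforts": joint torques, N m; "tcp_pos": TCP position; "tcp_rot": TCP orientation; "wrist_force": force on the tool from outside, world axes, zero at the start; "wrist_torque": the same for the moment, N m; "grip_width": finger opening in m; "finger_force": force on a finger pad.
Only numpy, scipy, OpenCV 4.12 (cv2) and the standard library are available. Lean on these libraries where they do the work, as an engineer would, in place of code of your own. Each camera call takes 0.05 s, during which the arm holds its last target. There are 200 camera calls.

## Working session

There is one attempt and no reset: what is moved stays moved. The work goes in short steps, Python scripts to look and compute and a shell command to move; the robot and the scene stay as the last step left them, time stands still between calls to the robot, and variables do not carry over. Pictures are saved under pics/ and viewed, at most 10 in all, crops included, and the job is handed in when it is done.

```bash
mkdir -p pics; ls; python3 - <<'E'
from station import bot
import cv2,numpy as np
for n in ("scene","top"):
    c=bot.capture(n); cv2.imwrite(f"pics/{n}0.png",cv2.cvtColor(c["frame"],cv2.COLOR_RGB2BGR)); np.savez(f"{n}0.npz",**c)
    print(n,c["K"].round(1).tolist(),c["world_to_cam"].round(4).tolist(),[k for k in c])
s=bot.observe();print(s,bot.tip_reach)
E
```

```text
pics
scene [[397.2, 0.0, 314.4], [0.0, 397.2, 196.4], [0.0, 0.0, 1.0]] [[-0.91, -0.4142, -0.0161, 0.5278], [0.3, -0.6848, 0.6641, -0.1771], [-0.2861, 0.5996, 0.7474, -0.8746], [0.0, 0.0, 0.0, 1.0]] ['frame', 'K', 'world_to_cam']
top [[362.2, 0.0, 326.4], [0.0, 362.2, 197.3], [0.0, 0.0, 1.0]] [[0.0177, -0.9997, -0.0149, 0.0439], [0.9932, 0.0159, 0.1157, -0.5617], [-0.1154, -0.0169, 0.9932, -0.8703], [0.0, 0.0, 0.0, 1.0]] ['frame', 'K', 'world_to_cam']
{'time_s': 0.1, 'qpos': array([ 1.51058855e+00,  2.55711119e-01,  1.07113769e-01, -3.92504515e-04,
       -1.42387807e+00, -2.84634014e-01]), 'qd': array([ 1.09578060e-03, -5.19765358e-04,  4.06707420e-03,  1.36421771e-03,
        9.26486585e-05, -6.14926081e-04]), 'joint_efforts': array([-2.17460118e-03, -3.87602127e+01,  2.38472736e+01,  5.37783220e+00,
       -3.74844341e-03,  1.82856796e-07]), 'tcp_pos': array([0.18571675, 0.51722519, 0.22707048]), 'tcp_rot': array([ 8.56000649e-04,  9.85166983e-01, -1.71596250e-01, -9.88826812e-05]), 'wrist_force': array([0.23067173, 0.22704577, 0.00279073]), 'wrist_torque': array([ 0.02329764,  0.02261597, -0.04199501]), 'finger_force': 0.0, 'grip_width': 0.08521134865748484} 0.017
```

View pics/scene0.png

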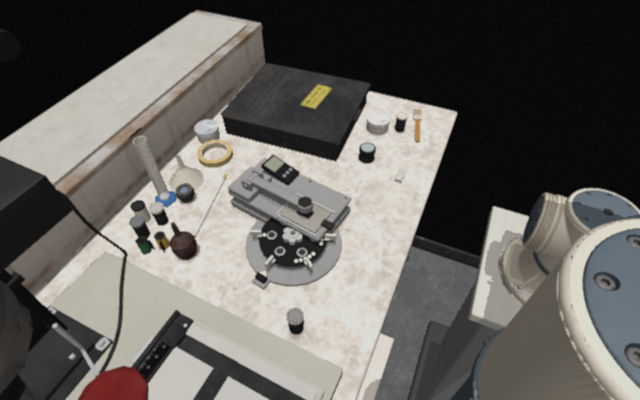

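View pics/top0.png

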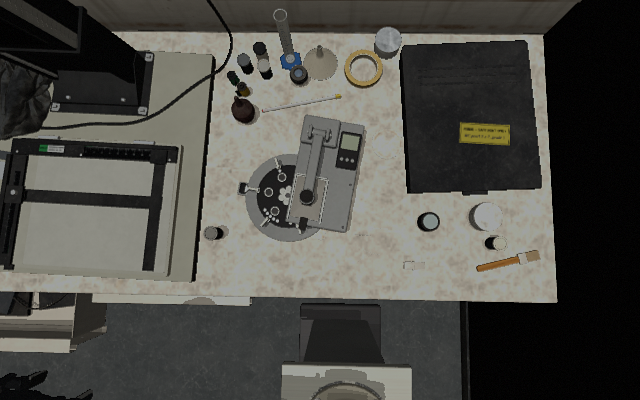

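The scene view shows the instrument at about (290,205), with the wheel around (293,247) and the pointer block near (262,280). The top view shows the wheel at about (284,195), the pointer block at (243,188), the head at (307,197) and the can at (212,233). I'll enlarge both.

```bash
python3 - <<'E'
import cv2
a=cv2.imread("pics/top0.png")[105:250,230:375]; b=cv2.imread("pics/scene0.png")[150:295,220:365]
cv2.imwrite("pics/topc.png",cv2.resize(a,(580,580),interpolation=cv2.INTER_CUBIC))
cv2.imwrite("pics/scenec.png",cv2.resize(b,(580,580),interpolation=cv2.INTER_CUBIC))
E
```

```text
(no output)
```

View pics/topc.png

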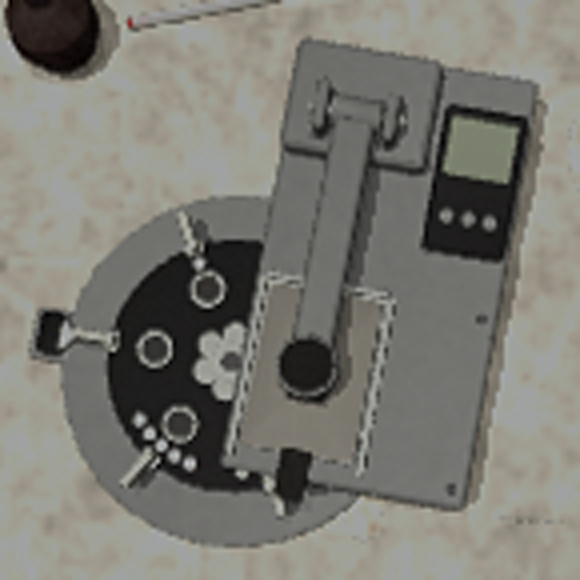

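View pics/scenec.png

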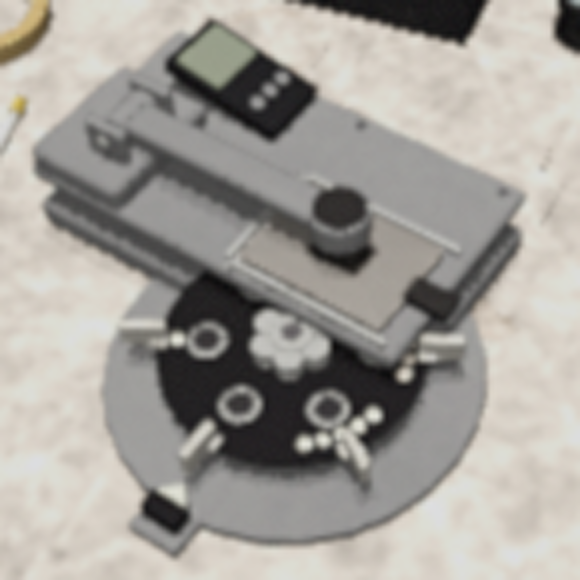

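The tab at the pointer has no dots. The rear-side tab has one dot and the front-side tab five, so the wheel needs three steps either way. Crop pixels I'll use, as top / scene:
- Pad: (306,366) / (341,207)
- Knob: (232,360) / (292,330)
- Pointer tip: near (75,337) / (172,482)
- Front-right corner: (468,509) / (523,200)
- Screws: (452,489) / (502,190) and (482,319) / (361,124)

```bash
cat > geo.py <<'E'
import numpy as np, cv2
from scipy.optimize import least_squares
C={n:dict(np.load(n+"0.npz")) for n in("top","scene")}
OFF=dict(top=(230,105),scene=(220,150))
def crop(n,u,v): return (u+.5)/4-.5+OFF[n][0],(v+.5)/4-.5+OFF[n][1]
def proj(n,P):
    c=C[n];p=c["world_to_cam"][:3,:3]@P+c["world_to_cam"][:3,3];q=c["K"]@np.array([p[0],-p[1],-p[2]]);return q[:2]/q[2]
def ray(n,uv):
    c=C[n];d=np.linalg.inv(c["K"])@np.array([*uv,1]);R=c["world_to_cam"][:3,:3];o=-R.T@c["world_to_cam"][:3,3]
    return o,R.T@np.array([d[0],-d[1],-d[2]])
def plane(n,uv,z): o,d=ray(n,uv);return o+d*(z-o[2])/d[2]
def tri(a,b):
    (o1,d1),(o2,d2)=ray("top",a),ray("scene",b)
    s=np.linalg.lstsq(np.c_[d1,-d2],o2-o1,rcond=None)[0];p,q=o1+s[0]*d1,o2+s[1]*d2
    return (p+q)/2,np.linalg.norm(p-q)
E
python3 - <<'E'
from geo import *
pts=dict(pad=((306,366),(341,207),.1045),knob=((232,360),(292,330),.04),tip=((75,337),(172,482),.0215),corner=((468,509),(523,200),.058),s1=((452,489),(502,190),.058),s2=((482,319),(361,124),.058))
# refine pad: dark blob centroid in both views
for n,(u,v) in(("top",pts["pad"][0]),("scene",pts["pad"][1])):
    g=cv2.cvtColor(C[n]["frame"],cv2.COLOR_RGB2GRAY);x,y=map(round,crop(n,u,v))
    k,l,st,ce=cv2.connectedComponentsWithStats((g<55).astype(np.uint8));i=l[y,x];print("pad",n,crop(n,u,v),ce[i],st[i])
for k,(a,b,z) in pts.items():
    a,b=crop("top",*a),crop("scene",*b);P,e=tri(a,b);print(k,P.round(4),round(e,4),"planes",plane("top",a,z)[:2].round(4),plane("scene",b,z)[:2].round(4))
# can
for u in((212,233),):print("can",plane("top",u,.056))
# yaw fits from plane-cast means
D=dict(pad=(-55,0),tip=(-55,155),corner=(-120,-105))
w=np.array([(plane("top",crop("top",*pts[k][0]),pts[k][2])+plane("scene",crop("scene",*pts[k][1]),pts[k][2]))[:2]/2 for k in D]);d=np.array(list(D.values()))/1000
f=lambda p:(np.c_[d[:,0]*np.cos(p[2])-d[:,1]*np.sin(p[2])+p[0],d[:,0]*np.sin(p[2])+d[:,1]*np.cos(p[2])+p[1]]-w).ravel()
r=least_squares(f,[.6,0,0]);print("pose",r.x,"res mm",(r.fun*1000).round(1));p=r.x
T=lambda x,y:np.array([x*np.cos(p[2])-y*np.sin(p[2])+p[0],x*np.sin(p[2])+y*np.cos(p[2])+p[1]])
for k,v in dict(axle=(-.055,.052),pad=(-.055,0),tip=(-.055,.155),tabR=(.023,.097),tabF=(-.133,.097)).items():
    print(k,T(*v).round(4),[proj(n,np.r_[T(*v),z]).round(1) .tolist() for n in C for z in [dict(axle=.046,pad=.1045,tip=.0215).get(k,.046)]])
E
```

```text
pad top (306.125, 196.125) [306.79268293 196.5304878 ] [300 189  15  17 164]
pad scene (304.875, 201.375) [304.4556962  201.49367089] [299 198  12   8  79]
pad [0.5558 0.0994 0.101 ] 0.0016 planes [0.5546 0.0989] [0.5551 0.1023]
knob [0.5657 0.1497 0.0413] 0.0011 planes [0.5653 0.1497] [0.5668 0.149 ]
tip [0.5848 0.2544 0.0193] 0.008 planes [0.5807 0.2523] [0.5879 0.2564]
corner [0.478  0.0031 0.0417] 0.0045 planes [0.4755 0.0031] [0.4758 0.0174]
s1 [0.489  0.0133 0.0566] 0.0036 planes [0.4873 0.0128] [0.4903 0.015 ]
s2 [ 0.5922 -0.0039  0.055 ] 0.0022 planes [ 0.5906 -0.0041] [ 0.592  -0.0011]
can [0.46715311 0.32766219 0.056     ]
pose [ 0.61084264  0.09190698 -0.17616981] res mm [ 1.8  0.9 -0.5 -0.2 -1.3 -0.7]
axle [0.5658 0.1527] [[286.1, 194.1], [292.1, 231.9]]
pad [0.5567 0.1015] [[305.0, 195.2], [304.4, 200.9]]
tip [0.5839 0.2541] [[247.7, 187.6], [264.8, 270.0]]
tabR [0.6505 0.1834] [[274.9, 160.2], [253.3, 229.8]]
tabF [0.4969 0.2107] [[261.6, 221.7], [308.6, 262.2]]
```

The heights agree with the text to within a few mm. The working frame is: axle (0.565, 0.151), pad (0.556, 0.100), yaw about -10°, can (0.467, 0.328). I'll push counter-clockwise with shut fingers, squaring the tool to the world on the way.

```bash
python3 -m crank '0 .046 .012 0 0 0 -4; 0 .092 .024 0 0 0 -8; 0 .138 .036 0 0 0 -12; 0 .184 .048 0 0 0 -16; 0 .23 .06 0 0 0 -19.75' 40
```

```text
time_s: 0.6
tcp_pos: [0.3832, 0.382, 0.2276]
tcp_rot: [0.0, 1.0, 0.002, -0.0]
wrist_force: [0.6, 0.4, 1.0]
grip_width: 0.0124
finger_force: 0.0
```

```bash
python3 -m crank '0 .04 .027 0 0 0 0; 0 .08 .054 0 0 0 0; 0 .12 .081 0 0 0 0; 0 .16 .108 0 0 0 0; 0 .2 .135 0 0 0 0'; python3 -m crank '0 .042 .026 0 0 0 0; 0 .042 .026 .04 0 0 0; 0 .042 .026 .08 0 0 0; 0 .042 .026 .1 0 0 0; 0 .042 .026 .1 0 0 0'; python3 - <<'E'
from station import bot
import cv2
c=bot.capture("top")["frame"][105:250,230:375];d=bot.capture("scene")["frame"][150:295,220:365]
cv2.imwrite("pics/a.png",cv2.cvtColor(cv2.resize(cv2.hconcat([c,d]),(800,400),interpolation=2),cv2.COLOR_RGB2BGR))
E
```

```text
time_s: 1.1
tcp_pos: [0.5833, 0.2469, 0.2274]
tcp_rot: [0.0, 1.0, -0.0, -0.0]
wrist_force: [0.4, 1.2, -0.1]
grip_width: 0.0002
finger_force: 0.0
time_s: 1.6
tcp_pos: [0.6217, 0.2212, 0.1232]
tcp_rot: [0.002, 1.0, -0.0, -0.004]
wrist_force: [-0.6, -0.8, -0.3]
grip_width: -0.0001
finger_force: 0.0
```

View pics/a.png

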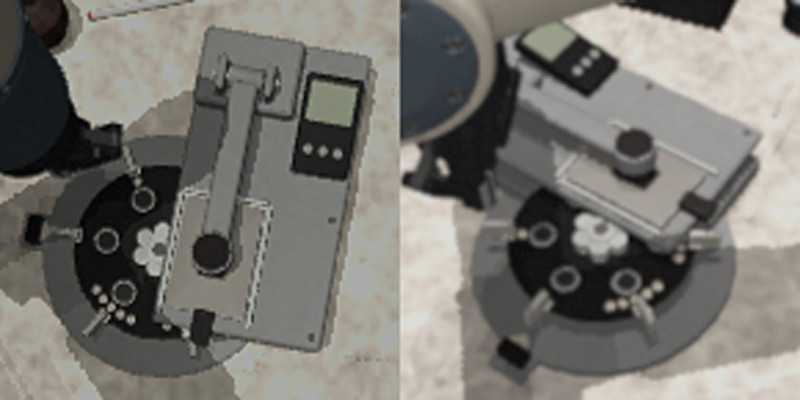

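The wheel is unchanged, and the gripper hangs in the gap between the rear and pointer tabs, near (90,150) in the left half. I'll lower it.

```bash
python3 -m crank '0 .001 0 .025 0 0 0; 0 .002 0 .05 0 0 0; 0 .002 0 .072 0 0 0; 0 .002 0 .072 0 0 0; 0 .002 0 .072 0 0 0'
```

```text
time_s: 2.2
tcp_pos: [0.6272, 0.2229, 0.058]
tcp_rot: [-0.0, 1.0, 0.0, 0.001]
wrist_force: [0.7, 0.1, 1.4]
grip_width: 0.0001
finger_force: 0.0
```

```bash
python3 - <<'E'
import numpy as np
A=np.array([.565,.151]);ey=np.array([.174,.985]);ex=np.array([.985,-.174])
for th in range(-30,56,5):
    t=np.radians(th);p=A+.092*(np.cos(t)*ey-np.sin(t)*ex);print(th,p.round(4),"tool from -30:",((p-(A+.092*(np.cos(np.radians(30))*ey+.5*ex)))*[1,-1]).round(4))
E
```

```text
-30 [0.6242 0.2215] tool from -30: [ 0. -0.]
-25 [0.6178 0.2264] tool from -30: [-0.0064 -0.0049]
-20 [0.611  0.2307] tool from -30: [-0.0131 -0.0092]
-15 [0.6039 0.2344] tool from -30: [-0.0203 -0.0129]
-10 [0.5965 0.2375] tool from -30: [-0.0277 -0.016 ]
-5 [0.5888 0.2399] tool from -30: [-0.0353 -0.0184]
0 [0.581  0.2416] tool from -30: [-0.0432 -0.0201]
5 [0.573  0.2427] tool from -30: [-0.0511 -0.0212]
10 [0.565 0.243] tool from -30: [-0.0591 -0.0215]
15 [0.557  0.2427] tool from -30: [-0.0672 -0.0212]
20 [0.549  0.2416] tool from -30: [-0.0751 -0.0202]
25 [0.5412 0.2399] tool from -30: [-0.083  -0.0184]
30 [0.5336 0.2375] tool from -30: [-0.0906 -0.016 ]
35 [0.5261 0.2344] tool from -30: [-0.098  -0.0129]
40 [0.519  0.2307] tool from -30: [-0.1052 -0.0092]
45 [0.5122 0.2264] tool from -30: [-0.1119 -0.0049]
50 [0.5059 0.2215] tool from -30: [-0.1183 -0.    ]
55 [0.5    0.2161] tool from -30: [-0.1242  0.0054]
```

```bash
python3 -m crank '0 -.003 0 .006 0 0 0; 0 -.016 -.009 .006 0 0 0; 0 -.03 -.016 .006 0 0 0; 0 -.038 -.018 .006 0 0 0; 0 -.046 -.02 .006 0 0 0'; python3 -m crank '0 -.012 -.001 0 0 0 0; 0 -.024 -.001 0 0 0 0; 0 -.036 0 0 0 0 0; 0 -.048 .003 0 0 0 0; 0 -.058 .008 0 0 0 0'
```

```text
time_s: 2.7
tcp_pos: [0.5795, 0.243, 0.0507]
tcp_rot: [-0.0, 1.0, 0.0, 0.001]
wrist_force: [0.1, 0.8, 0.5]
grip_width: 0.0003
finger_force: 0.0
time_s: 3.2
tcp_pos: [0.5214, 0.2346, 0.0503]
tcp_rot: [-0.0, 1.0, 0.0, 0.0]
wrist_force: [-0.4, -0.9, 0.4]
grip_width: -0.0
finger_force: 0.0
```

```bash
python3 -m crank '0 0 0 -.035 0 0 0; 0 .035 .003 -.045 0 0 0; 0 .07 .008 -.045 0 0 0; 0 .103 .013 -.045 0 0 0; 0 .103 .013 -.045 0 0 0'; python3 - <<'E'
from station import bot
import cv2
c=bot.capture("top")["frame"][105:250,230:375];d=bot.capture("scene")["frame"][150:295,220:365]
cv2.imwrite("pics/b.png",cv2.cvtColor(cv2.resize(cv2.hconcat([c,d]),(800,400),interpolation=2),cv2.COLOR_RGB2BGR))
E
```

```text
time_s: 3.7
tcp_pos: [0.6278, 0.2203, 0.0942]
tcp_rot: [0.0, 1.0, -0.001, 0.0]
wrist_force: [0.8, 0.6, -0.5]
grip_width: 0.0003
finger_force: 0.0
```

View pics/b.png

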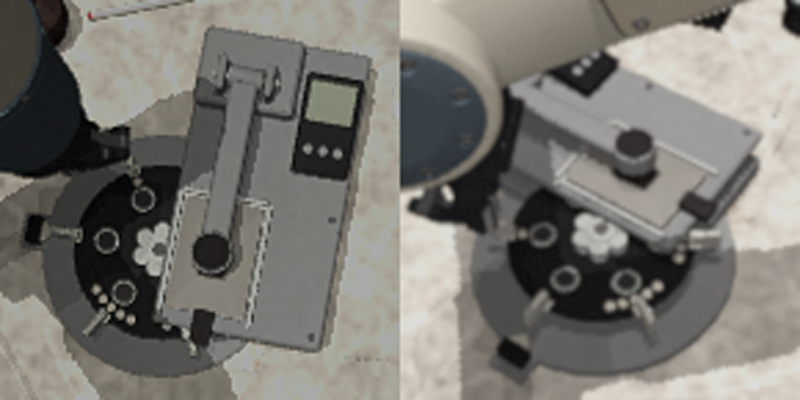

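The wheel did not move: the 5-dot tab is still at front left (100,320) in the left half, and no push force was read. I'll lower again, push slowly, and check where the fingertip really is.

```bash
python3 -m crank '0 0 0 .02 0 0 0; 0 0 0 .043 0 0 0; 0 -.016 -.009 .043 0 0 0; 0 -.032 -.018 .043 0 0 0; 0 -.032 -.018 .043 0 0 0';  python3 -m crank '0 -.005 -.001 0 0 0 0; 0 -.01 -.001 0 0 0 0; 0 -.015 -.002 0 0 0 0; 0 -.02 -.002 0 0 0 0; 0 -.02 -.002 0 0 0 0'; python3 - <<'E'
from station import bot
from geo import *
s=bot.observe();p=s["tcp_pos"]-[0,0,.017];print(p,s["wrist_force"])
out=[]
for n in C:
    f=bot.capture(n)["frame"];u,v=proj(n,p);print(n,u,v)
    x,y=OFF[n];c=cv2.resize(f[y:y+145,x:x+145],(400,400),interpolation=2)
    cv2.circle(c,(int((u-x)*400/145),int((v-y)*400/145)),3,(255,0,0),1);out.append(c)
cv2.imwrite("pics/c.png",cv2.cvtColor(cv2.hconcat(out),cv2.COLOR_RGB2BGR))
E
```

```text
time_s: 4.3
tcp_pos: [0.5907, 0.2406, 0.0525]
tcp_rot: [-0.0, 1.0, 0.001, -0.0]
wrist_force: [0.5, -0.6, 1.3]
grip_width: 0.0
finger_force: 0.0
time_s: 4.8
tcp_pos: [0.5725, 0.2413, 0.052]
tcp_rot: [-0.0, 1.0, -0.0, -0.0]
wrist_force: [0.6, 0.1, -0.2]
grip_width: 0.0001
finger_force: 0.0
[0.57252106 0.24127157 0.03497776] [ 0.55781633  0.07671608 -0.24381359]
top 251.39873801868083 191.4327295331033
scene 271.5018314144027 263.85163788284586
```

View pics/c.png

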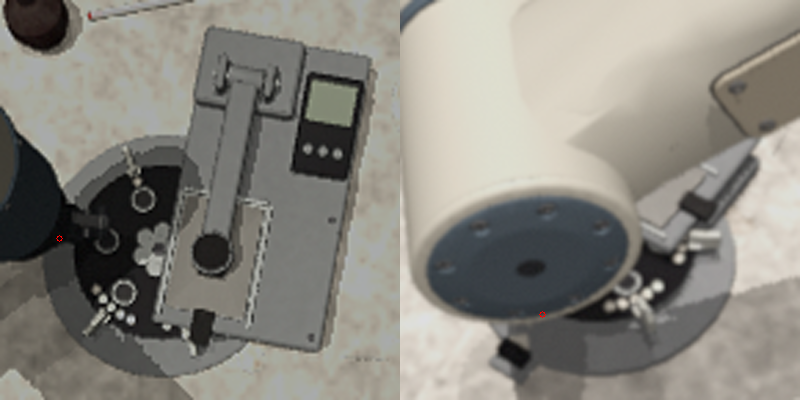

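```bash
python3 - <<'E'
from geo import *
im=cv2.imread("pics/b.png");out=[]
for i,n in enumerate(C):
    c=im[:,400*i:400*i+400].copy();s=400/145
    q=lambda P:((proj(n,np.array(P))-OFF[n]+.5)*s-.5)
    x0,y0=[(30,90),(0,120)][i]
    c=cv2.resize(c[y0:y0+160,x0:x0+160],(400,400),interpolation=2)
    for P,col in (((.6278,.2203,.0772),(0,0,255)),((.6278,.2203,.135),(0,255,0)),((.580,.238,.046),(255,0,255))):
        u,v=(q(P)-(x0,y0))*2.5;cv2.circle(c,(int(u),int(v)),5,col,1)
    out.append(c)
cv2.imwrite("pics/d.png",cv2.hconcat(out))
E
```

```text
(no output)
```

View pics/d.png

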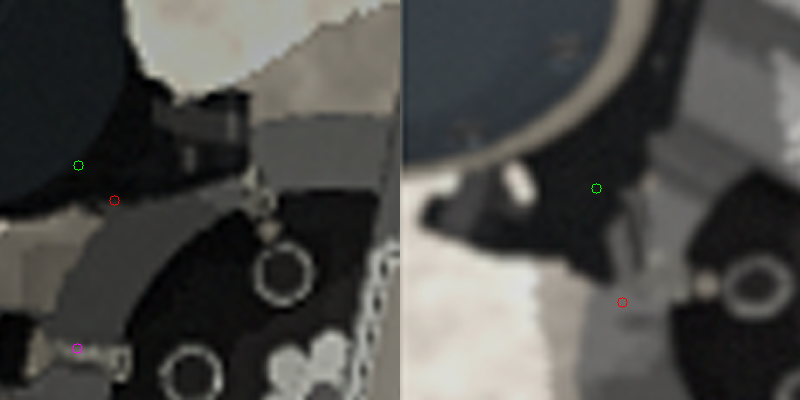

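In the scene half, the fingertip's lowest point appears near (605,278), about 27 px above the expected mark at (622,302). That puts the tip roughly 9 mm higher than I assumed, so it probably passed over the tab. I'll go back and work about 8 mm lower and slightly farther out.

```bash
python3 -m crank '0 0 0 -.02 0 0 0; 0 .028 .008 -.02 0 0 0; 0 .055 .016 -.02 0 0 0; 0 .055 .016 -.01 0 0 0; 0 .055 .016 0 0 0 0'; python3 -m crank '0 0 0 .002 0 0 0; 0 0 0 .004 0 0 0; 0 0 0 .006 0 0 0; 0 0 0 .008 0 0 0; 0 0 0 .008 0 0 0'; python3 -m crank '0 -.008 -.005 0 0 0 0; 0 -.016 -.0095 0 0 0 0; 0 -.024 -.0135 0 0 0 0; 0 -.032 -.0165 0 0 0 0; 0 -.036 -.018 0 0 0 0';
```

```text
time_s: 5.4
tcp_pos: [0.6283, 0.225, 0.0508]
tcp_rot: [-0.0, 1.0, -0.001, -0.0]
wrist_force: [-0.5, -0.1, -0.1]
grip_width: 0.0
finger_force: 0.0
time_s: 5.9
tcp_pos: [0.6278, 0.2256, 0.0439]
tcp_rot: [-0.0, 1.0, 0.0, -0.0]
wrist_force: [0.2, -0.3, 0.0]
grip_width: -0.0
finger_force: 0.0
time_s: 6.4
tcp_pos: [0.591, 0.244, 0.0441]
tcp_rot: [-0.0, 1.0, 0.0, -0.0]
wrist_force: [1.2, 0.7, 0.4]
grip_width: -0.0003
finger_force: 0.0
```

```bash
python3 -m crank '0 -.003 0 0 0 0 0; 0 -.006 -.001 0 0 0 0; 0 -.009 -.001 0 0 0 0; 0 -.012 -.001 0 0 0 0; 0 -.012 -.001 0 0 0 0'; python3 - <<'E'
from station import bot
from geo import *
import time
print(bot.observe()["wrist_force"])
f=bot.capture("top")["frame"].astype(int);f0=C["top"]["frame"].astype(int)
d=abs(f-f0).sum(2)[150:235,245:300]>60
print("changed",np.argwhere(d[55:,:]).shape, np.argwhere(d[55:,:])[:5])
E
```

```text
time_s: 6.9
tcp_pos: [0.5798, 0.2443, 0.0439]
tcp_rot: [0.0, 1.0, -0.0, -0.0]
wrist_force: [-0.5, 0.9, -0.0]
grip_width: -0.0001
finger_force: 0.0
[-0.47108339  0.92266143 -0.00689456]
changed (697, 2) [[0 0]
 [0 1]
 [0 2]
 [0 3]
 [0 4]]
```

```bash
python3 -m crank '0 0 0 .001 0 0 0; 0 0 0 .002 0 0 0; 0 0 0 .003 0 0 0; 0 0 0 .004 0 0 0; 0 0 0 .004 0 0 0'; python3 - <<'E'
from station import bot
from geo import *
out=[]
for n in C:
    f=bot.capture(n)["frame"];x,y=OFF[n];out.append(cv2.resize(f[y:y+145,x-40:x+105],(400,400),interpolation=2))
cv2.imwrite("pics/e.png",cv2.cvtColor(cv2.hconcat(out),cv2.COLOR_RGB2BGR))
E
```

```text
time_s: 7.45
tcp_pos: [0.5815, 0.2443, 0.0423]
tcp_rot: [-0.0, 1.0, 0.0, 0.002]
wrist_force: [-1.8, -1.6, 10.4]
grip_width: 0.0001
finger_force: 5.4
```

View pics/e.png

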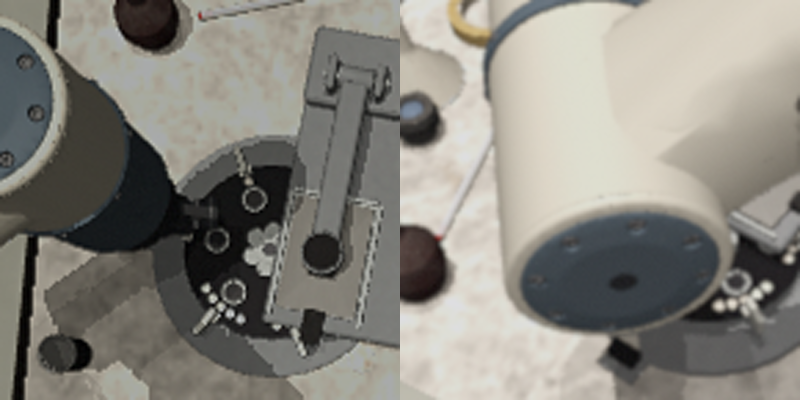

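Pressing down gives 10 N at TCP z 0.042: either the tab top or the block. To settle it, I'll calibrate the tip height on the bare tray (10 mm), in the gap towards the rear tab.

```bash
python3 -m crank '0 0 0 -.025 0 0 0; 0 .025 .007 -.025 0 0 0; 0 .051 .013 -.025 0 0 0; 0 .051 .013 -.005 0 0 0; 0 .051 .013 0 0 0 0'; python3 -m crank '0 0 0 .002 0 0 0; 0 0 0 .004 0 0 0; 0 0 0 .006 0 0 0; 0 0 0 .008 0 0 0; 0 0 0 .008 0 0 0'; python3 -m crank '0 0 0 .001 0 0 0; 0 0 0 .002 0 0 0; 0 0 0 .003 0 0 0; 0 0 0 .004 0 0 0; 0 0 0 .005 0 0 0'
```

```text
time_s: 8.05
tcp_pos: [0.6301, 0.2305, 0.0372]
tcp_rot: [0.001, 1.0, -0.001, -0.002]
wrist_force: [0.8, 0.4, -0.6]
grip_width: -0.0001
finger_force: 0.0
time_s: 8.55
tcp_pos: [0.6309, 0.2315, 0.032]
tcp_rot: [-0.0, 1.0, 0.0, 0.0]
wrist_force: [-0.3, -0.5, -0.3]
grip_width: -0.0003
finger_force: 0.0
time_s: 9.05
tcp_pos: [0.631, 0.2314, 0.0268]
tcp_rot: [0.0, 1.0, -0.0, -0.0]
wrist_force: [0.7, 0.2, -0.2]
grip_width: 0.0
finger_force: 0.0
```

```bash
python3 -m crank '0 0 0 .001 0 0 0; 0 0 0 .002 0 0 0; 0 0 0 .003 0 0 0; 0 0 0 .004 0 0 0; 0 0 0 .004 0 0 0'; python3 -m crank '0 0 0 .001 0 0 0; 0 0 0 .002 0 0 0; 0 0 0 .003 0 0 0; 0 0 0 .004 0 0 0; 0 0 0 .004 0 0 0'
```

```text
time_s: 9.55
tcp_pos: [0.6309, 0.2314, 0.0227]
tcp_rot: [0.0, 1.0, -0.0, -0.0]
wrist_force: [-0.2, 1.0, 0.7]
grip_width: -0.0001
finger_force: 0.0
time_s: 10.05
tcp_pos: [0.6309, 0.2314, 0.0187]
tcp_rot: [0.0, 1.0, -0.0, -0.0]
wrist_force: [-0.1, -0.2, -0.5]
grip_width: -0.0002
finger_force: 0.0
```

```bash
python3 -m crank '0 0 0 .001 0 0 0; 0 0 0 .002 0 0 0; 0 0 0 .003 0 0 0; 0 0 0 .003 0 0 0; 0 0 0 .003 0 0 0'
```

```text
time_s: 10.55
tcp_pos: [0.631, 0.2314, 0.0158]
tcp_rot: [0.0, 1.0, -0.0, -0.0]
wrist_force: [-0.7, 0.0, 1.3]
grip_width: 0.0
finger_force: 0.0
```

The tip stands far higher than the stated 17 mm. Fully shut, it sits about 4 mm above the TCP (tab top at 46 mm, contact at TCP 42 mm). So I'll push with TCP z near 0.030.

```bash
python3 -m crank '0 0 0 -.014 0 0 0; 0 -.01 0 -.014 0 0 0; 0 -.02 0 -.014 0 0 0; 0 -.028 -.004 -.014 0 0 0; 0 -.034 -.007 -.014 0 0 0'; python3 -m crank '0 -.003 -.001 0 0 0 0; 0 -.006 -.002 0 0 0 0; 0 -.009 -.003 0 0 0 0; 0 -.012 -.003 0 0 0 0; 0 -.012 -.003 0 0 0 0'
```

```text
time_s: 11.05
tcp_pos: [0.5963, 0.2387, 0.0302]
tcp_rot: [-0.0, 1.0, 0.0, 0.0]
wrist_force: [0.3, -0.3, -0.5]
grip_width: -0.0003
finger_force: 0.0
time_s: 11.55
tcp_pos: [0.5854, 0.2415, 0.0301]
tcp_rot: [-0.0, 1.0, -0.0, 0.001]
wrist_force: [2.8, -1.6, -0.9]
grip_width: 0.0001
finger_force: 1.6
```

```bash
python3 -m crank '0 -.008 -.001 0 0 0 0; 0 -.016 -.0015 0 0 0 0; 0 -.024 -.001 0 0 0 0; 0 -.032 0 0 0 0 0; 0 -.036 0 0 0 0 0'; python3 -m crank '0 -.008 .002 0 0 0 0; 0 -.0155 .004 0 0 0 0; 0 -.022 .007 0 0 0 0; 0 -.027 .0095 0 0 0 0; 0 -.03 .011 0 0 0 0'
```

```text
time_s: 12.05
tcp_pos: [0.5488, 0.2414, 0.0302]
tcp_rot: [-0.0, 1.0, -0.0, 0.0]
wrist_force: [3.5, -0.9, -0.6]
grip_width: -0.0
finger_force: 1.3
time_s: 12.55
tcp_pos: [0.5181, 0.2301, 0.0298]
tcp_rot: [0.0, 1.0, -0.0, -0.0]
wrist_force: [0.1, 0.1, 0.3]
grip_width: 0.0002
finger_force: 0.0
```

Clicked over. The second step repeats the same motion.

```bash
python3 -m crank '0 0 0 -.03 0 0 0; 0 .015 0 -.032 0 0 0; 0 .05 0 -.032 0 0 0; 0 .09 0 -.032 0 0 0; 0 .09 0 -.032 0 0 0' && python3 -m crank '0 0 0 .016 0 0 0; 0 0 0 .032 0 0 0; 0 -.008 -.004 .032 0 0 0; 0 -.016 -.008 .032 0 0 0; 0 -.024 -.011 .032 0 0 0'
```

```text
time_s: 13.05
tcp_pos: [0.6123, 0.2298, 0.0606]
tcp_rot: [0.0, 1.0, -0.001, 0.0]
wrist_force: [-0.1, -0.9, -0.4]
grip_width: 0.0003
finger_force: 0.0
time_s: 13.55
tcp_pos: [0.5855, 0.2416, 0.0311]
tcp_rot: [0.0, 1.0, 0.0, 0.001]
wrist_force: [5.5, -3.6, -1.6]
grip_width: -0.0002
finger_force: 2.6
```

```bash
python3 -m crank '0 -.008 -.001 0 0 0 0; 0 -.016 -.0015 0 0 0 0; 0 -.024 -.001 0 0 0 0; 0 -.032 0 0 0 0 0; 0 -.036 0 0 0 0 0'; python3 -m crank '0 -.008 .002 0 0 0 0; 0 -.0155 .004 0 0 0 0; 0 -.022 .007 0 0 0 0; 0 -.027 .0095 0 0 0 0; 0 -.03 .011 0 0 0 0'; python3 -m crank '0 0 0 -.03 0 0 0; 0 .015 0 -.032 0 0 0; 0 .05 0 -.032 0 0 0; 0 .09 0 -.032 0 0 0; 0 .09 0 -.032 0 0 0'
```

```text
time_s: 14.05
tcp_pos: [0.5476, 0.2416, 0.0303]
tcp_rot: [-0.0, 1.0, -0.0, -0.0]
wrist_force: [0.0, 0.6, -0.2]
grip_width: -0.0002
finger_force: 0.0
time_s: 14.55
tcp_pos: [0.5182, 0.23, 0.0297]
tcp_rot: [0.0, 1.0, -0.0, -0.0]
wrist_force: [0.1, 0.2, -1.1]
grip_width: 0.0001
finger_force: 0.0
time_s: 15.05
tcp_pos: [0.6123, 0.2298, 0.0606]
tcp_rot: [0.0, 1.0, -0.001, 0.0]
wrist_force: [0.5, 0.2, -0.8]
grip_width: 0.0001
finger_force: 0.0
```

```bash
cat > dots.py <<'E'
from station import bot
from geo import *
A=np.array([.565,.151]);ey=np.array([.174,.985]);ex=np.array([.985,-.174])
for n in C:
    f=bot.capture(n)["frame"];b=8
    P=cv2.resize(f,None,fx=b,fy=b,interpolation=cv2.INTER_CUBIC)
    # rectify wheel plane z=.033: polar map, columns theta, rows radius
    th=np.radians(np.arange(-80,81,2.));r=np.arange(.058,.082,.002)
    m=np.array([[proj(n,np.r_[A+R*(np.cos(t)*ey-np.sin(t)*ex),.033]) for t in th] for R in r],np.float32)
    g=cv2.remap(cv2.cvtColor(f,cv2.COLOR_RGB2GRAY),m[...,0],m[...,1],cv2.INTER_LINEAR)
    print(n,"theta -80..80 step 2")
    for R,row in zip(r,g): print(f"{R*1000:3.0f}","".join("#" if v>120 else "+" if v>80 else "." for v in row))
E
python3 dots.py
```

```text
top theta -80..80 step 2
 58 ........+..+++.........................+............................++....++.....
 60 .......................................................................++++......
 62 ......+....+.....................................................................
 64 .....#+..+#+..++......................++..++#.........................++.........
 66 .....##+.###+.++......................+#+.+##.........................##+........
 68 .....##+.+##..+.......................++..+++.........................###........
 70 ...........................................+..........................+#+........
 72 .................................................................................
 74 ........++................................+..........................++.+........
 76 ........++.++.............................+..........................++.++.......
 78 .........++++...........................+.+..........................++++........
 80 ........+++++...........................+............................+#++........
scene theta -80..80 step 2
 58 .......+++..
[... 315 characters left out ...]
+++.........
 66 #######+++###+++++....................++..++.........................##+.........
 68 +++#++#+++####++#+...................++#+++#+.......................+###+........
 70 ++++++++++###+++++...................+##++###.......................+###+........
 72 .......++++#++++++....................+++++#+.......................+###+........
 74 .........+++++++......................+++.+++.......................+###+........
 76 ..........++++++......................++++++........................++##+........
 78 ...........+++++......................++++++........................####+........
 80 ............++++......................++++++........................####+........
```

The polar map shows rear three dots, pointer two and front one, so one more step brings the three-dot tab round.

```bash
python3 -m crank '0 0 0 .016 0 0 0; 0 0 0 .032 0 0 0; 0 -.008 -.004 .032 0 0 0; 0 -.016 -.008 .032 0 0 0; 0 -.024 -.011 .032 0 0 0';  python3 -m crank '0 -.008 -.001 0 0 0 0; 0 -.016 -.0015 0 0 0 0; 0 -.024 -.001 0 0 0 0; 0 -.032 0 0 0 0 0; 0 -.036 0 0 0 0 0'; python3 -m crank '0 -.008 .002 0 0 0 0; 0 -.0155 .004 0 0 0 0; 0 -.022 .007 0 0 0 0; 0 -.027 .0095 0 0 0 0; 0 -.03 .011 0 0 0 0'; python3 -m crank '0 0 0 -.03 0 0 0; 0 0 0 -.06 0 0 0; 0 0 0 -.1 0 0 0; 0 0 0 -.13 0 0 0; 0 0 0 -.13 0 0 0'; python3 dots.py
```

```text
time_s: 15.65
tcp_pos: [0.5852, 0.2416, 0.0312]
tcp_rot: [0.0, 1.0, 0.001, 0.001]
wrist_force: [4.9, -3.8, -2.8]
grip_width: 0.0002
finger_force: 2.4
time_s: 16.15
tcp_pos: [0.5476, 0.2416, 0.0301]
tcp_rot: [-0.0, 1.0, -0.0, -0.0]
wrist_force: [0.6, -0.4, -0.3]
grip_width: 0.0003
finger_force: 0.4
time_s: 16.65
tcp_pos: [0.5182, 0.23, 0.0297]
tcp_rot: [0.0, 1.0, -0.0, -0.0]
wrist_force: [0.7, -0.4, -0.1]
grip_width: 0.0001
finger_force: 0.0
time_s: 17.15
tcp_pos: [0.5215, 0.2315, 0.1651]
tcp_rot: [-0.002, 1.0, 0.0, 0.004]
wrist_force: [-0.1, -0.8, -0.0]
grip_width: -0.0001
finger_force: 0.0
top theta -80..80 step 2
 58 .......+#++##+.......................+###++++....................................
 60 .........++++..........................+++.............................+.........
 62 .......++...++..++..................+...++.......................................
 64 ..+##+.###.+##..###................###+.###.+##+.................................
 66 ..###+.###.###+.###+...............###++###+###+....................++...++......
 68 ..###+.###.+##+.##+................###.+##+
[... 913 characters left out ...]
............
 66 ...##################.............+###+####+##+....................++..+++.......
 68 ..+##################+............+############+..................++++++#+.......
 70 ..+##################.............+#############..................+++++##+.......
 72 ...++#++########+###+.............+############+..................+++++##+.......
 74 .........++###+...++...............+#######+###+...................++++#+........
 76 ........+++###+.....................+######+.+......................++##+........
 78 +++++++#######+......................######+........................+++#+........
 80 ###############..+++++...............######+........................+++#+........
```

The three dots now stand at theta ≈ 0, so the three-dot tab is at the pointer. Next I move over the pad at (0.555, 0.100).

```bash
python3 -m crank '0 .011 .044 0 0 0 0; 0 .023 .088 0 0 0 0; 0 .035 .131 0 0 0 0; 0 .035 .131 .015 0 0 0; 0 .035 .131 .03 0 0 0'; python3 -m crank '0 0 0 .005 0 0 0; 0 0 0 .01 0 0 0; 0 0 0 .015 0 0 0; 0 0 0 .02 0 0 0; 0 0 0 .024 0 0 0'
```

```text
time_s: 17.75
tcp_pos: [0.5535, 0.0977, 0.1281]
tcp_rot: [0.0, 1.0, -0.002, -0.001]
wrist_force: [-0.2, -0.0, -0.1]
grip_width: -0.0002
finger_force: 0.0
time_s: 18.25
tcp_pos: [0.5541, 0.0997, 0.1057]
tcp_rot: [-0.0, 1.0, 0.0, 0.0]
wrist_force: [0.3, 0.1, -0.1]
grip_width: 0.0002
finger_force: 0.0
```

```bash
python3 -m crank '0 0 0 .002 0 0 0; 0 0 0 .004 0 0 0; 0 0 0 .006 0 0 0; 0 0 0 .008 0 0 0; 0 0 0 .01 0 0 0'
```

```text
time_s: 18.75
tcp_pos: [0.5538, 0.0995, 0.0961]
tcp_rot: [-0.0, 1.0, -0.0, -0.0]
wrist_force: [-3.4, 0.3, 4.2]
grip_width: -0.0
finger_force: 2.1
```

```bash
python3 -m crank '0 0 0 .001 0 0 0; 0 0 0 .002 0 0 0; 0 0 0 .003 0 0 0; 0 0 0 .004 0 0 0; 0 0 0 .005 0 0 0'
```

```text
time_s: 19.25
tcp_pos: [0.5539, 0.0995, 0.0908]
tcp_rot: [-0.0, 1.0, -0.0, -0.0]
wrist_force: [-3.7, 1.0, 4.4]
grip_width: 0.0
finger_force: 2.2
```

```bash
python3 -m crank '0 0 0 .001 0 0 0; 0 0 0 .002 0 0 0; 0 0 0 .003 0 0 0; 0 0 0 .004 0 0 0; 0 0 0 .004 0 0 0'
```

```text
time_s: 19.75
tcp_pos: [0.554, 0.0994, 0.0882]
tcp_rot: [0.0, 1.0, 0.0, 0.0]
wrist_force: [-7.7, 2.0, 13.0]
grip_width: -0.0003
finger_force: 6.5
```

```bash
python3 -m crank '0 0 0 .001 0 0 0; 0 0 0 .0015 0 0 0; 0 0 0 .002 0 0 0; 0 0 0 .002 0 0 0; 0 0 0 .002 0 0 0'
```

```text
time_s: 20.25
tcp_pos: [0.554, 0.0994, 0.0879]
tcp_rot: [-0.0, 1.0, 0.0, 0.001]
wrist_force: [-13.8, 1.3, 22.9]
grip_width: -0.0002
finger_force: 11.9
```

Pressed a little too hard. I'll ease back to about 14 N, relieve the side load, and check.

```bash
python3 -m crank '0 0 0 -.0008 0 0 0; 0 -.001 0 -.0015 0 0 0; 0 -.001 0 -.0015 0 0 0; 0 -.001 0 -.0015 0 0 0; 0 -.001 0 -.0015 0 0 0'; python3 dots.py | sed -n '12,26p'
```

```text
time_s: 20.75
tcp_pos: [0.5539, 0.0994, 0.0882]
tcp_rot: [-0.0, 1.0, 0.0, 0.001]
wrist_force: [-5.9, 1.0, 12.5]
grip_width: 0.0001
finger_force: 6.5
 78 +++++++++++++++++++++++++++++++..+########################++++++.................
 80 +++++++++++++++++++++++++++++++..+########################++++++.................
scene theta -80..80 step 2
 58 ......+###+++####+.................+###+++++##+..................++..............
 60 ......+++#######+...................+########++....................+.............
 62 ....++++++#####+....................++#######+.....................+.............
 64 ...+###+########++##...............++++###++++.....................++............
 66 ..+##################.............+###+####+##+...................+++...+........
 68 ..+##################+............+############+..................+#++.+++.......
 70 ..+##################.............+############+..................+#++++++.......
 72 ...++#++########+###+.............+############+..................+#+++++........
 74 .........+####+..+++...............+#######+###+...................++++++........
 76 .......++++###+.....................+######+.+......................++++.........
 78 +++++++#######+......................######+........................++++.........
 80 ###############..+++++...............######+........................++++.........
```

The push is 12.5 N with the foot bottomed on the carrier, and the wheel is still at the three-dot station. I'll hand in.

```bash
python3 -c "
from station import bot
print(bot.close_job())"
```

```text
the job is handed in; nothing more can be done
None
```

I handed in the job with the three-dot tab clicked in at the pointer and the fingertip holding the reading head down on the carrier at about 12.5 N; one press briefly reached 23 N before I eased off, and the hand-in returned no verdict.

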